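# Latch the end cap of a power-distribution housing

### The arm

A 7-joint arm with a two-finger parallel gripper is mounted at the origin on the work surface. World frame = base frame: x ahead of the robot, y to its left, z up, the work surface at z = 0. Lengths are in mm, angles in rad, forces in N, time in s.
With the tool pointing down it reaches from about 400 to 875 mm from the base axis. Payload 4.4 kg.
Tool frame: the origin (TCP) lies between the finger pads; the fingertips stand ctrl.finger_overhang ahead of it and the grasp point (between the pads) lies 11 mm behind it (ctrl.finger_overhang is the distance from the TCP to the fingertips, in mm); z points along the fingers, y is the direction in which the jaws open and shut (so a half turn about z gives the same grasp; the last joint's range is limited). The gripper opens to 85 mm and grips with 20 to 120 N. Pads are 22 mm wide; open, the fingers measure 114 mm over their backs; the gripper's body (76 mm by 85 mm) begins 54 mm behind the grasp point. The pads swing forward as they close: fully open they stand 13 mm farther back than shut.
Start: joints at [1.214, 0.628, 0.038, 1.517, -0.027, 0.996, -0.02], TCP at [186.395, -622.716, 239.313] pointing down, gripper open.
Joint ranges: [-3.06, 3.06], [-0.37, 2.12], [-1.25, 1.32], [0.18, 2.47], [-1.1, 4.24], [0.23, 1.98], [-2.94, 2.94]. Speed limits (rad/s): [2.57, 2.57, 3.14, 3.14, 3.14, 3.14, 3.14].

### API

Orientations are given as [roll, pitch, yaw] about the fixed x, y, z axes, in that order (R = Rz(yaw) Ry(pitch) Rx(roll)).
In Python, from cell import ctrl gives the robot as it stands. The module is installed in compiled form; this text tells all that it offers.
- The arm moves only by the tool step_arm, never from a script. Its argument "deltas" is a list that holds one entry, the list of rows, each a list of 7 numbers: the opening, from 0 (shut) to 1 (fully open), then the shift along the world's x, y, z in mm, then the turn, a rotation vector about the world's x, y, z in rad. In form: [[[grip, tx, ty, tz, rx, ry, rz], ...]]. A call has 1 to 10 rows; each row shifts and turns the commanded pose from where the row before left it; what a row does not reach is not made up. A row lasts 1/12 s, in which the tool goes at most 41.7 mm and 7.16 degrees, less where a joint would pass 70% of its speed; a pose out of reach is approached as far as the arm can. A call is refused whole if a number of a shift passes 41.7 or a number of a turn 0.125, either way. A call with a gripper value outside its range is refused whole. The fingers move at their own pace and stop on an object; the grip force is fixed at half the most. Time passes only in rows, so rows that do not move let the fingers close. It gives the time, the measured TCP pose, the force and the opening at its end, in the units of the state.
- ctrl.read_state(): the state, without advancing time (a new reading comes with each control period).
- ctrl.get_image(name): name is "side" or "top"; returns (picture, depth): 384x512x3 uint8, red, green, blue; 384x512 float32, mm along the optical axis (not along the pixel's ray), 0 where there is no reading.
- ctrl.camera_info(name): a dict with "intrinsics" (3x3 intrinsics, pixels), "distortion" ([k1, k2, p1, p2, k3] as OpenCV has them; the pictures are not rectified), "rvec" (rotation vector, rad) and "tvec" (3), from world to camera coordinates, as OpenCV has them. Camera axes: x right, y down, z forward; pixel columns grow to the right and rows downward; lengths in mm; the calibration is good to about 2 mm. A picture is of the moment at which its call begins. camera_info takes no time and is no camera call.
- ctrl.finish_job(): hands the job in, once; it reports no verdict.
The state is a dict: "clock": time; "qpos": joint angles; "qd": joint speeds; "tau": joint torques, N m; "eef_pos": TCP position; "tool_rot": TCP orientation; "force": force on the tool from outside, world axes, zero at the start; "torque": the same for the moment, N m; "width": finger opening in mm.
Only numpy, scipy, OpenCV 4.12 (cv2) and the standard library are available. Lean on these libraries where they do the work, as an engineer would, in place of code of your own. Each camera call takes 0.05 s, during which the arm holds its last target.

### The job

Close the aluminium housing with the draw latch on its top: hook the steel loop over and behind the dark keeper on the sprung end cap, then press the red lever flat, over its dead centre, so that it stays down by itself with the loop tight and the cap drawn in. Leave the tools and parts around it where they are.

Things in the scene. Friction and masses are not known exactly. Their poses are not given: they have to be found in the camera images.
- housing: Finned aluminium housing fixed in a black cradle (265 x 130 mm). Origin on the bench under the lever's pivot axis; x from the pivot towards the end cap, y along the pivot axis, z up. Body from x=-100 to +38 mm, 110 mm wide, top 55 mm above the bench. Pivot axis 79 mm above the bench; latch cheeks there reach y=+-16 mm, 85 mm high. The red lever, at its pivot, has the loop hinged to it.
- cap: Aluminium end cap, 75 x 106 mm, top 55 mm above the bench, sliding along the housing's x. Axes as the housing's; origin at bench height under the nominal inner face of the keeper's lip, 90.5 mm from the pivot axis at rest, about 78 mm when latched. A spring (4.5 N/mm) pushes it out. It carries the keeper, a dark steel hook, see point keeper_seat.
- keeper_seat (a point): Where the hooked bar's axis lies, 79 (75 to 81) mm above the bench, 4 mm to +x of the lip's nominal inner face. Keeper 24 mm wide: lip 6 mm thick on the pivot side; a beak on it juts 4 mm to +x over the bar, underside 85.5, top 90.5 mm up; seat 71 mm up reaches 24 mm behind the lip. The keeper is adjustable: it stands up to 2.5 mm either way along x of this (not measured).
- loop: Steel latch loop: two 6 mm legs at y=+-18 mm, 100 mm from its pin on the lever to its cross bar. Origin on the pin, x towards the bar. Its hinge is stiff and stays where left. The pin is 18 mm from the pivot axis: with the lever flat it is on the side away from the cap, 15 degrees below pivot level; it goes over the top towards the cap as the lever opens.
- loop_bar (a point): Centre of the loop's cross bar: 8 mm thick, along y, with an orange grip disc at each end (16 mm across), 60 mm over the discs (grasp across them; it can turn in the grasp). Starts up in the air, short of the keeper. To hook: carry it over the beak, lower it behind, draw it back towards the pivot until it catches under the beak. The lever follows the loop as it is carried.
- lever (a joint): Lever angle: 0 = flat and latched, pointing away from the cap; 1.57 = upright; up to 2.4 leaning over the loop towards the cap. Stays where left while the loop is slack; upright to slightly over when hooked. With the loop hooked the spring resists closing, about 4 to 8 N at the red grip, and throws it open again if let go above about 0.25; below that (dead centre) it snaps flat and stays.
- lever_tip (a point): Middle of the outer face of the lever's red grip (34 x 30 mm), 70 mm from the pivot axis; the face is up when the lever is flat and looks towards the cap when it is upright: press here. The lever's far end is 87 mm from the pivot; this face lies 7 mm off the plane through the pivot axis.
- pliers: Bystander, not to be disturbed: red-handled pliers lying open-handled, 150 mm long, 18 mm thick, on the robot's side of the cradle
- screwdriver: Bystander, not to be disturbed: screwdriver lying beyond the cradle
- spool: Bystander, not to be disturbed: grey spool, 56 mm across, 47 mm tall
- jar: Bystander, not to be disturbed: glass jar, 70 mm across, 110 mm tall
- tape: Bystander, not to be disturbed: blue tape roll, 96 mm across, 24 mm tall
- meter: Bystander, not to be disturbed: yellow hand-held test meter lying flat, 85 x 165 x 38 mm
- wrench: Bystander, not to be disturbed: steel wrench lying flat left of the cradle

How it is judged:
By the outcome, as a careful person would: the job done as asked, in the order asked, and still so for the second after the job is handed in, with the robot touching nothing.
It also fails if it takes over 51 s, if anything falls off the work surface, if the arm or the gripper's body presses on something with over 40 N, if the wrist force passes 120 N, or if a joint passes its speed limit or range.

## Working session

There is one attempt and no reset: what is moved stays moved. The work goes in short steps, Python scripts to look and compute and a tool call to move; the robot and the scene stay as the last step left them, time stands still between calls to the robot, and variables do not carry over. Pictures are saved under pics/ and viewed, and the job is handed in when it is done.

Besides the shell and the picture viewer there is one more tool, called after "Call:" by a JSON object that holds its "name" and its "arguments", one argument or row to a line. step_arm: Moves the arm, as the interface text tells. Its arguments: {"type":"object","properties":{"deltas":{"type":"array"}},"required":["deltas"]}

```bash
mkdir -p pics; cat > h.py <<'E'
import numpy as np,cv2
from cell import ctrl
def cam(n):
    i=ctrl.camera_info(n);K=np.array(i['intrinsics'],float);D=np.array(i['distortion'],float)
    R=cv2.Rodrigues(np.array(i['rvec'],float))[0];t=np.array(i['tvec'],float).ravel();return K,D,R,t
def pts(n,uv,z):  # depth points
    K,D,R,t=cam(n);uv=np.array(uv,float).reshape(-1,1,2);p=cv2.undistortPoints(uv,K,D).reshape(-1,2)
    z=np.array(z,float).reshape(-1,1);c=np.hstack([p*z,z]);return (c-t)@R
def plane(n,uv,h):
    K,D,R,t=cam(n);uv=np.array(uv,float).reshape(-1,1,2);p=cv2.undistortPoints(uv,K,D).reshape(-1,2)
    d=np.hstack([p,np.ones((len(p),1))])@R;o=-R.T@t
    return o+d*((h-o[2])/d[:,2:3])
def cloud(n,dep):
    v,u=np.mgrid[0:384,0:512];return pts(n,np.stack([u,v],-1).reshape(-1,2),dep.reshape(-1)).reshape(384,512,3)
def shot(tag):
    o={}
    for n in('side','top'):
        im,d=ctrl.get_image(n);o[n]=(im,d);cv2.imwrite(f'pics/{tag}_{n}.png',cv2.resize(im[:,:,::-1],(800,600),interpolation=cv2.INTER_CUBIC));np.savez(f'{tag}_{n}.npz',im=im,d=d)
    return o
E
python3 - <<'E'
from h import *
shot('a');print(ctrl.read_state(),ctrl.finger_overhang)
for n in('side','top'):
    K,D,R,t=cam(n);print(n,K,-R.T@t,R[2])
E
```

```text
{'clock': 0.1, 'qpos': array([ 1.21418174,  0.62927233,  0.03843471,  1.51824731, -0.02697374,
        0.99630183, -0.01997975]), 'qd': array([ 0.00095675, -0.00183008,  0.00173742, -0.00256627,  0.00051507,
       -0.00135603,  0.00079216]), 'tau': array([ 2.91544507e-03, -5.64534938e+01,  1.23044439e+00, -1.93973762e+01,
        1.13161089e-02,  5.40777342e-03, -3.25535737e-06]), 'eef_pos': array([ 186.25024551, -622.18327321,  238.47535874]), 'tool_rot': array([-3.13988191e+00,  3.39082283e-05,  2.90857756e-01]), 'force': array([ 0.59539141,  0.44406355, -1.15367927]), 'torque': array([ 0.04173097, -0.01540111, -0.00576584]), 'width': 85.58880169006586} 8.0
side [[384.55235802   0.         256.06619378]
 [  0.         384.55235802 188.31836547]
 [  0.           0.           1.        ]] [347.81456709 848.96361965 796.12671481] [ 0.17195598 -0.75104227 -0.63746894]
top [[350.42818846   0.         249.28091608]
 [  0.         350.42818846 189.08921951]
 [  0.           0.           1.        ]] [ 470.97814842   17.48979606 1068.2543874 ] [ 0.06691656 -0.00886724 -0.99771917]
```

View pics/a_side.png

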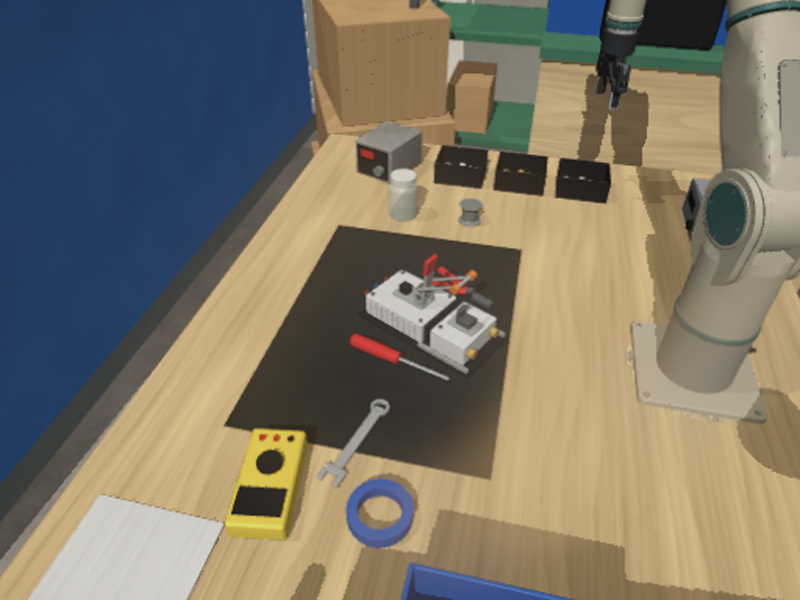

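View pics/a_top.png

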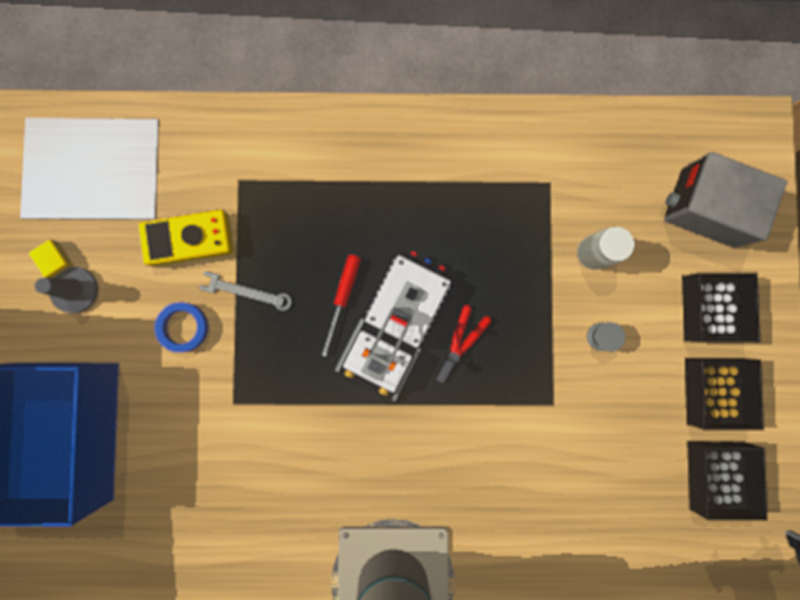

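The side view shows the housing at about (430,310) and the top view at (395,325). The cap end faces the robot, the lever is up, and the orange discs are at about (377,355) in the top view. Next I'll zoom in.

```bash
python3 - <<'E'
from h import *
s=np.load('a_side.npz');t=np.load('a_top.npz')
a=cv2.resize(s['im'][150:250,225:335,::-1],None,fx=5.4,fy=5.4,interpolation=cv2.INTER_CUBIC)
b=cv2.resize(t['im'][150:265,200:320,::-1],None,fx=5,fy=5,interpolation=cv2.INTER_CUBIC)
cv2.imwrite('pics/az_side.png',a);cv2.imwrite('pics/az_top.png',b)
for n,o in(('side',s),('top',t)):
    C=cloud(n,o['d']);h=cv2.cvtColor(o['im'],cv2.COLOR_RGB2HSV)
    for nm,m in(('orange',(h[...,0]>6)&(h[...,0]<20)&(h[...,1]>160)&(h[...,2]>120)),('red',((h[...,0]<5)|(h[...,0]>175))&(h[...,1]>150)&(h[...,2]>90))):
        m=m&(C[...,0]>300)&(C[...,0]<720)&(abs(C[...,1])<250)
        k,l,st,ce=cv2.connectedComponentsWithStats(m.astype(np.uint8))
        for i in range(1,k):
            if st[i,4]>4:
                p=C[l==i];print(n,nm,ce[i].round(1),st[i,4],np.median(p,0).round(1),p.min(0).round(),p.max(0).round())
E
```

```text
side orange [302.1 175.2] 21 [410.9   5.9 152.4] [406.  -3. 143.] [420.  14. 156.]
side orange [290.8 184.8] 29 [435.2  51.7 150.1] [427.  44. 140.] [443.  56. 156.]
side red [274.6 168.9] 71 [489.9  -1.6 153.9] [ 480. -245.   -2.] [536.   9. 168.]
side red [284.  173.7] 34 [ 486.  -170.    14.8] [ 466. -191.    0.] [ 502. -155.   18.]
side red [291.7 179.6] 9 [ 454.3 -143.2   15.1] [ 448. -148.    7.] [ 464. -140.   17.]
side red [281.3 180.7] 22 [ 488.3 -128.7   14.5] [ 469. -152.    1.] [ 502. -125.   18.]
side red [295.6 185.1] 16 [ 436.6 -115.9   15.5] [ 427. -128.    9.] [442.  51. 146.]
side red [239.3 222.5] 286 [568.6  95.5  22.3] [518.  46.  -2.] [627. 114.  29.]
top orange [234.  225.5] 10 [437.4  48.7 154. ] [433.  46. 153.] [441.  51. 155.]
top orange [250.6 233.7] 12 [416.9   5.7 154.3] [411.   2. 146.] [421.  10. 157.]
top red [264.5 162. ] 10 [620.6 -37.2  36.3] [617. -43.  -0.] [629. -32.  44.]
top red [221.7 178.8] 290 [571.3  90.7  23.5] [520.  67.  -3.] [623. 118.  31.]
top red [282.5 171. ] 10 [594.  -90.9  38.9] [591. -99.  -2.] [602. -85.  42.]
top red [298.6 211.9] 349 [ 473.3 -135.8   14.9] [ 428. -184.   -2.] [ 525.   17. 1068.]
top red [254.9 204.5] 30 [492.1  -5.5 163.4] [485. -17. 139.] [499.   7. 168.]
```

View pics/az_side.png

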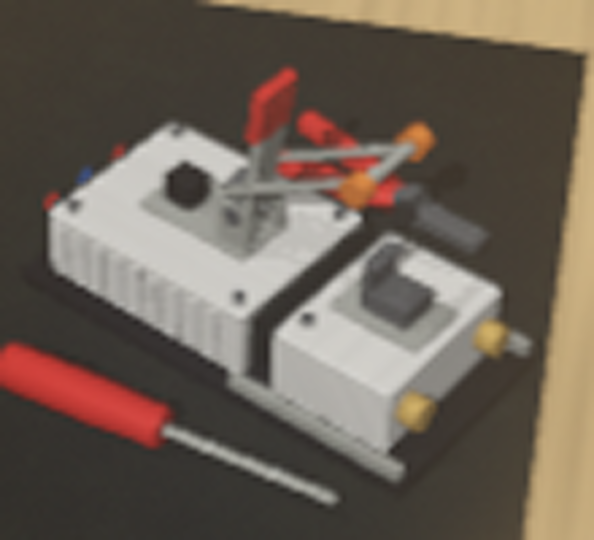

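View pics/az_top.png

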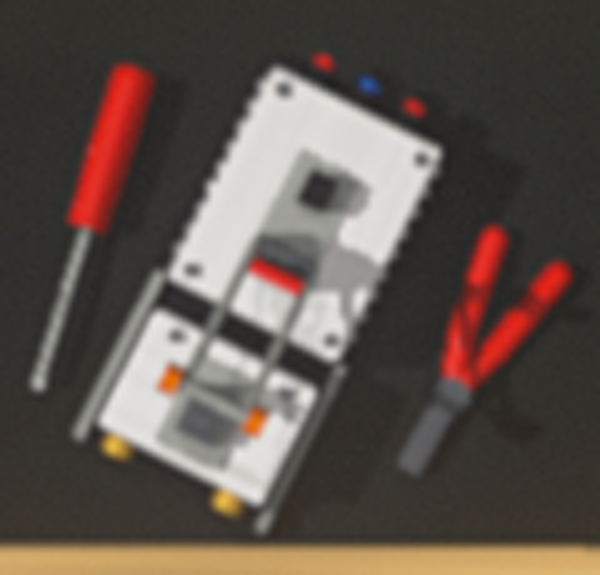

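The zoomed views show the loop bar with its orange discs in the air, above and short of the keeper (top crop about (210,420)), and the lever upright (red grip at (277,275)). Next I'll measure the housing frame, the cap and the keeper.

```bash
python3 - <<'E'
from h import *
from scipy import ndimage
W=[];
for n in('side','top'):
    o=np.load(f'a_{n}.npz');im=o['im'];C=cloud(n,o['d']);h=cv2.cvtColor(im,cv2.COLOR_RGB2HSV)
    box=(C[...,0]>330)&(C[...,0]<680)&(C[...,1]>-110)&(C[...,1]<150)
    m=(box&(h[...,1]<50)&(h[...,2]>140)&(C[...,2]>48)&(C[...,2]<60)).astype(np.uint8)
    k,l,st,ce=cv2.connectedComponentsWithStats(m)
    for i in range(1,k):
        if st[i,4]<60: continue
        v,u=np.nonzero(l==i);P=plane(n,np.c_[u,v],55.)[:,:2].astype(np.float32)
        r=cv2.minAreaRect(P);print(n,st[i,4],'rect',r,'medz',np.median(C[l==i][:,2]))
# pts higher
    m=box&(C[...,2]>64)&(C[...,2]<175)
    W.append((n,C[m],im[m]))
    k,l,st,ce=cv2.connectedComponentsWithStats((box&(C[...,2]>62)&(C[...,2]<100)).astype(np.uint8))
    for i in range(1,k):
        if st[i,4]>15: p=C[l==i];print(n,'hi',ce[i].round(1),st[i,4],np.median(p,0).round(1),p.min(0).round(),p.max(0).round())
E
```

```text
side 852 rect ((527.2613525390625, -18.141021728515625), (118.64647674560547, 140.77967834472656), 63.7590446472168) medz 55.29971603979628
side 518 rect ((415.0033874511719, 34.72051239013672), (110.64823913574219, 76.592529296875), 63.61326217651367) medz 55.378166645837815
side hi [259.6 183.5] 51 [538.1 -27.2  74.4] [527. -43.  62.] [549. -20.  79.]
side hi [270.5 189.1] 81 [4.992e+02 1.000e-01 7.810e+01] [482. -22.  63.] [516.   8.  99.]
side hi [297.6 202.5] 125 [415.4  34.9  72.2] [393.  15.  62.] [430.  48.  93.]
top 1334 rect ((529.44873046875, -23.682510375976562), (110.79732513427734, 137.35455322265625), 63.021297454833984) medz 55.507140965583815
top 89 rect ((477.3349914550781, -0.47347259521484375), (30.970108032226562, 21.92401695251465), 63.694854736328125) medz 55.38925273521053
top 574 rect ((417.8478088378906, 31.18283462524414), (104.25201416015625, 74.21599578857422), 63.744686126708984) medz 55.49109072971574
top 74 rect ((439.31341552734375, 18.388822555541992), (30.89988136291504, 24.399734497070312), 63.65161895751953) medz 56.53170889131255
top hi [263.3 187.9] 48 [540.7 -30.4  76.5] [530. -42.  62.] [553. -22.  81.]
top hi [253.3 199.2] 21 [508.5  -1.8  98.2] [500. -13.  63.] [521.   7. 100.]
top hi [239.9 234.3] 63 [410.4  34.3  71.8] [397.  20.  63.] [423.  49.  94.]
```

```bash
cat >> h.py <<'E'
A=np.deg2rad(153.8);XH=np.array([np.cos(A),np.sin(A)]);YH=np.array([-XH[1],XH[0]])
O=XH*-454+YH*-213.5
def toH(P): d=P[...,:2]-O; return np.stack([d@XH,d@YH,P[...,2]],-1)
def toW(p): p=np.asarray(p,float); return np.r_[O+XH*p[0]+YH*p[1],p[2]]
E
python3 - <<'E'
from h import *
print(XH,YH,O)
for n in('side','top'):
    o=np.load(f'a_{n}.npz');im=o['im'];H=toH(cloud(n,o['d']))
    def show(nm,m):
        v,u=np.nonzero(m)
        print(n,nm,len(u))
        for a,b in sorted(zip(v,u))[:]: print('  ',b,a,H[a,b].round(1),im[a,b])
    near=(abs(H[...,1])<14)
    show('keeper hi',near&(H[...,0]>70)&(H[...,0]<125)&(H[...,2]>66)&(H[...,2]<110))
E
```

```text
[-0.89725837  0.44150585] [-0.44150585 -0.89725837] [501.6167994   -8.87899524]
side keeper hi 110
   296 195 [82.8 11.8 87.9] [114 113 111]
   297 195 [88.1  8.4 93. ] [106 105 104]
   298 195 [88.9 12.5 90.7] [106 105 103]
   299 195 [92.2 12.5 92.5] [120 118 115]
   295 196 [83.8  5.2 89. ] [100  99  98]
   296 196 [87.6  4.4 91.6] [103 102 101]
   297 196 [89.7  6.3 91.6] [99 98 96]
   298 196 [91.4  8.9 90.7] [96 94 92]
   299 196 [92.9 11.8 89.7] [105 102  99]
   294 197 [86.6 -4.2 93.1] [99 97 96]
   295 197 [87.7 -0.5 91.3] [96 94 92]
   296 197 [90.   0.9 91.6] [95 93 92]
   297 197 [91.6  3.7 90.6] [88 86 84]
   298 197 [93.2  6.4 89.7] [101  97  94]
   299 197 [93.2 11.9 86. ] [127 124 119]
   293 198 [85.9 -7.8 91.5] [102 100  99]
   294 198 [87.2 -4.6 90. ] [101 100  98]
   295 198 [90.3 -4.4 91.6] [99 97 96]
   296 198 [92.4 -2.6 91.6] [92 89 88]
   297 198 [94.4 -0.5 91.2] [80 76 74]
   298 198 [93.5  6.5 86.1] [117 114 110]
   293 199 [87.4 -9.7 89.8] [98 95 94]
   294 199 [89.4 -7.7 89.6] [100  97  97]
   295 199 [92.  -6.7 90.4] [88 85 84]
   296 199 [94.1 -4.8 90.3
[... 5548 characters left out ...]
  239 236 [107.    1.4  72.8] [88 87 88]
   240 236 [105.8   3.9  72.4] [87 87 89]
   241 236 [104.9   6.6  66.9] [88 87 88]
   242 236 [103.5   9.   69.3] [88 88 89]
   243 236 [102.1  11.6  70.6] [91 91 90]
   238 237 [1.107e+02 1.000e-01 7.320e+01] [115 115 112]
   239 237 [109.8   2.7  69.3] [102 102 100]
   240 237 [108.4   5.2  71.3] [93 92 93]
   241 237 [107.2   7.8  69.9] [89 88 89]
   242 237 [105.8  10.2  72.3] [90 89 90]
   243 237 [104.5  12.8  72.4] [94 94 92]
   240 238 [110.8   6.4  72. ] [117 117 114]
   241 238 [109.6   9.   71.2] [104 103 103]
   242 238 [108.3  11.5  72.5] [99 99 97]
   241 239 [112.   10.2  72.6] [131 131 126]
   242 239 [110.7  12.7  73.8] [125 125 120]
```

```bash
cat >> h.py <<'E'
def tri(us,ut):
    o=[];P=[]
    for n,u in(('side',us),('top',ut)):
        K,D,R,t=cam(n);P.append(np.c_[R,t]);o.append(cv2.undistortPoints(np.array(u,float).reshape(1,1,2),K,D).reshape(2,1))
    X=cv2.triangulatePoints(P[0],P[1],o[0],o[1]);return (X[:3]/X[3]).ravel()
E
python3 - <<'E'
from h import *
a=tri((302.1,175.2),(250.6,233.7));b=tri((290.8,184.8),(234,225.5))
print(a,b,toH(a),toH(b),np.linalg.norm(a-b))
print('mid',(a+b)/2, toH((a+b)/2))
r=tri((274.6,168.9),(254.9,204.5));print('leverred',toH(r))
for p in[(85,0,148),(97,0,100),(104,0,100),(104,0,79),(92,0,79)]:print(p,toW(p))
for n in('side','top'):
    o=np.load(f'a_{n}.npz');im=o['im'].astype(int);H=toH(cloud(n,o['d']))
    for nm,m in (('red',(im[...,0]>130)&(im[...,1]<70)),('hi',H[...,2]>100)):
        m=m&(abs(H[...,1])<20)&(abs(H[...,0])<60)&(H[...,2]>100);q=H[m];print(n,nm,len(q),np.percentile(q,[5,50,95],axis=0).round(1).tolist())
E
```

```text
[413.92359243   5.15765839 151.24835042] [436.41860536  48.76886055 147.41394978] [ 84.88072865  26.12255917 151.24835042] [ 83.95149103 -22.93963684 147.41394978] 49.22057688330604
mid [425.17109889  26.96325947 149.3311501 ] [ 84.41610984   1.59146117 149.3311501 ]
leverred [ 10.63264558   1.61459254 151.48581932]
(85, 0, 148) [425.34983798  28.64900225 148.        ]
(97, 0, 100) [414.58273754  33.94707248 100.        ]
(104, 0, 100) [408.30192896  37.03761345 100.        ]
(104, 0, 79) [408.30192896  37.03761345  79.        ]
(92, 0, 79) [419.06902939  31.73954321  79.        ]
side red 37 [[10.4, -12.6, 139.5], [14.1, -9.7, 162.9], [17.6, 15.1, 166.0]]
side hi 189 [[3.6, -17.5, 102.3], [15.3, -3.2, 128.8], [52.5, 18.1, 164.5]]
top red 24 [[7.5, -10.7, 151.7], [10.3, 1.3, 163.8], [12.7, 13.1, 167.4]]
top hi 949 [[8.0, -13.4, 110.7], [39.1, -10.1, 1068.3], [39.1, 7.6, 1068.3]]
```

Call:
{"name": "step_arm", "arguments": {
  "deltas": [
    [[1,30,40,5,0,0,0.12],[1,30,40,5,0,0,0.12],[1,30,40,5,0,0,0.12],[1,25,40,0,0,0,0.12],[1,25,40,0,0,0,0.12],[1,25,40,0,0,0,0.12],[1,20,40,0,0,0,0.12],[1,15,40,0,0,0,0.12],[1,10,40,0,0,0,0.12],[1,5,40,0,0,0,0.12]]
  ]
}}

```text
clock: 0.93
eef_pos: [376.7, -258.7, 251.7]
tool_rot: [3.141, -0.0, 1.498]
force: [0.4, -0.2, -0.3]
width: 85.3
```

Call:
{"name": "step_arm", "arguments": {
  "deltas": [
    [[1,5,35,-3,0,0,0.12],[1,5,35,-3,0,0,0.12],[1,5,30,-3,0,0,0.12],[1,5,30,-3,0,0,0.12],[1,5,30,-3,0,0,0.12],[1,5,25,-3,0,0,0.12],[1,5,25,-3,0,0,0.12],[1,5,20,-3,0,0,0.12],[1,0,10,0,0,0,0.12],[1,0,0,0,0,0,0.1]]
  ]
}}

```text
clock: 1.77
eef_pos: [415.6, -18.1, 227.7]
tool_rot: [3.14, -0.001, 2.681]
force: [-0.2, -0.7, 0.1]
width: 85.7
```

Call:
{"name": "step_arm", "arguments": {
  "deltas": [
    [[1,0,0,0,0,0,0],[1,0,0,0,0,0,0]]
  ]
}}

```text
clock: 1.93
eef_pos: [415.3, -21.2, 227.5]
tool_rot: [-3.141, -0.001, 2.668]
force: [-0.5, -0.6, 0.5]
width: 85.4
```

Call:
{"name": "step_arm", "arguments": {
  "deltas": [
    [[1,5,25,0,0,0,0.015],[1,4,20,0,0,0,0],[1,1,3,-20,0,0,0],[1,0,0,-25,0,0,0],[1,0,0,0,0,0,0],[1,0,0,0,0,0,0]]
  ]
}}

```text
clock: 2.43
eef_pos: [424.6, 26.5, 182.3]
tool_rot: [-3.14, -0.002, 2.684]
force: [-0.5, 0.3, 0.6]
width: 85.2
```

```bash
cat > v.py <<'E'
import sys
from h import *
tag=sys.argv[1];o=shot(tag)
a=cv2.resize(o['side'][0][140:240,235:335,::-1],None,fx=4,fy=4,interpolation=cv2.INTER_CUBIC)
b=cv2.resize(o['top'][0][165:265,190:290,::-1],None,fx=4,fy=4,interpolation=cv2.INTER_CUBIC)
cv2.imwrite(f'pics/{tag}_z.png',np.hstack([a,b]))
s=ctrl.read_state();print(s['clock'],s['eef_pos'].round(1),toH(s['eef_pos']).round(1),s['tool_rot'].round(3),s['force'].round(1),s['width'])
E
python3 v.py b
```

```text
2.5333 [426.   26.8 183.5] [ 83.6   1.4 183.5] [3.141e+00 1.000e-03 2.684e+00] [-0.3 -0.   0.2] 85.60974588275828
```

View pics/b_z.png

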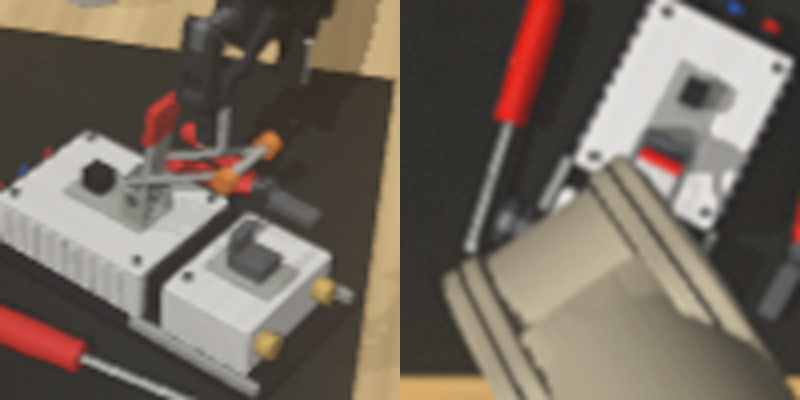

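The side crop shows the gripper above the discs, which are at about (222,182) and (270,145). I'll project the expected fingertip positions to check the alignment.

```bash
python3 - <<'E'
from h import *
K,D,R,t=cam('side')
s=ctrl.read_state()['eef_pos'];h=toH(s)
o=np.load('b_side.npz');im=o['im'][140:240,235:335,::-1].copy();im=cv2.resize(im,None,fx=6,fy=6,interpolation=cv2.INTER_CUBIC)
for p,c in[((h[0],h[1]+43,h[2]-8),(0,255,0)),((h[0],h[1]-43,h[2]-8),(0,255,0)),((h[0],h[1]+43,h[2]+11),(255,255,0)),((h[0],h[1]-43,h[2]+11),(255,255,0)),((84.4,31.6,148.5),(0,0,255)),((84.4,-28.4,148.5),(0,0,255))]:
    w=toW(p);u=cv2.projectPoints(w.reshape(1,3),cv2.Rodrigues(R)[0],t,K,D)[0].ravel();q=((u-[235,140]+.5)*6).astype(int);print(u);cv2.circle(im,tuple(int(x) for x in q),4,c,-1)
cv2.imwrite('pics/b_p.png',im)
E
```

```text
[305.31592939 164.82598651]
[286.92135077 179.83082188]
[305.920874   159.14331159]
[287.33388323 174.03433635]
[302.1351069  174.96136606]
[289.49831815 185.53389204]
```

View pics/b_p.png

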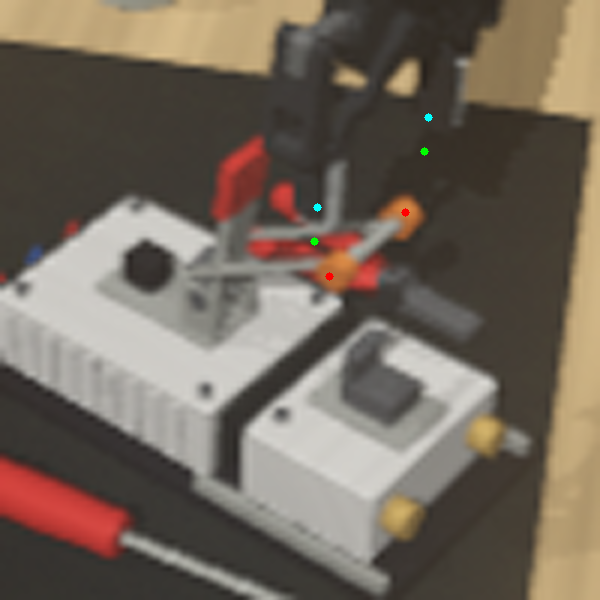

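Call:
{"name": "step_arm", "arguments": {
  "deltas": [
    [[1,-0.5,0.5,-20,0,0,0],[1,0,0,-20,0,0,0],[1,0,0,-5,0,0,0],[1,0,0,0,0,0,0],[0.5,0,0,0,0,0,0],[0.5,0,0,0,0,0,0],[0.5,0,0,0,0,0,0],[0.5,0,0,0,0,0,0]]
  ]
}}

```text
clock: 3.2
eef_pos: [425.1, 27.4, 138.5]
tool_rot: [-3.142, 0.001, 2.686]
force: [-2.0, -0.9, 2.2]
width: 58.6
```

```bash
python3 v.py c
```

```text
3.3 [425.   27.5 138.3] [ 84.8   1.2 138.3] [-3.142e+00  1.000e-03  2.686e+00] [-2.2 -0.6  2.3] 58.363001588397914
```

View pics/c_z.png

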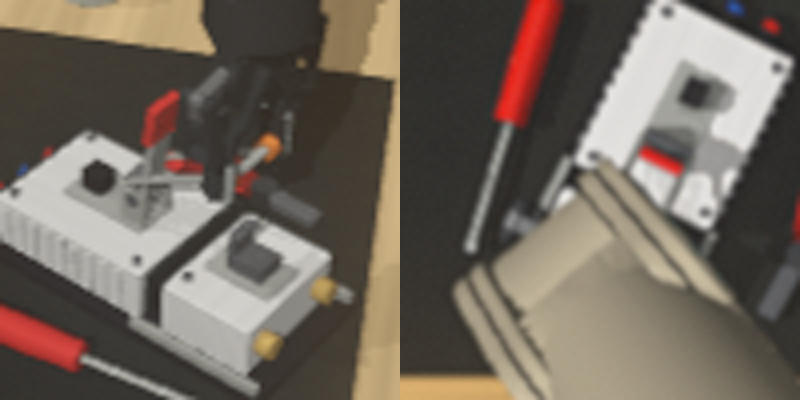

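Call:
{"name": "step_arm", "arguments": {
  "deltas": [
    [[0.5,-3,1.5,-6,0,0,0],[0.5,-2.5,1.2,-6,0,0,0],[0.5,-2,1,-6,0,0,0],[0.5,-1.8,0.9,-6,0,0,0],[0.5,-1.4,0.7,-6,0,0,0],[0.5,-1,0.5,-5,0,0,0],[0.5,-0.7,0.3,-5,0,0,0],[0.5,-0.4,0.2,-5,0,0,0],[0.5,0,0,0,0,0,0]]
  ]
}}

```text
clock: 4.05
eef_pos: [411.4, 34.0, 92.4]
tool_rot: [-3.141, -0.001, 2.687]
force: [-3.2, 0.3, 5.6]
width: 58.5
```

Call:
{"name": "step_arm", "arguments": {
  "deltas": [
    [[0.5,-2,1,0,0,0,0],[0.5,-2,1,0,0,0,0],[0.5,-2,1,0,0,0,0],[0.5,0,0,0,0,0,0]]
  ]
}}

```text
clock: 4.38
eef_pos: [408.2, 35.8, 93.4]
tool_rot: [3.141, 0.004, 2.685]
force: [1.5, -4.2, 3.5]
width: 58.3
```

```bash
python3 v.py d
```

```text
4.4833 [407.9  36.   93.3] [103.9   1.1  93.3] [3.141e+00 3.000e-03 2.685e+00] [ 2.3 -4.5  3.2] 58.545889865173535
```

View pics/d_z.png

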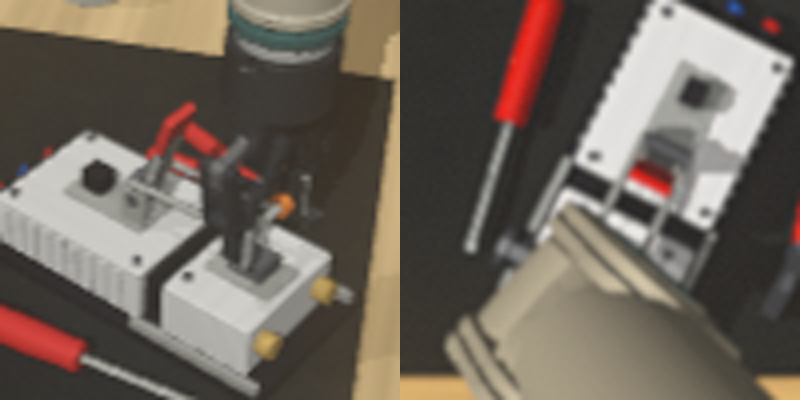

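The side crop shows the lever leaning towards the cap, following the loop, with the far disc at (284,205). I'll check the bar's position from that disc.

```bash
python3 - <<'E'
from h import *
o=np.load('d_side.npz');h=cv2.cvtColor(o['im'],cv2.COLOR_RGB2HSV);H=toH(cloud('side',o['d']))
m=(h[...,0]>6)&(h[...,0]<20)&(h[...,1]>150)&(h[...,2]>100)&(abs(H[...,1])<45)&(H[...,2]>70)&(H[...,0]>70)&(H[...,0]<125)
v,u=np.nonzero(m);print(u.mean(),v.mean(),len(u));print(H[m].round(1))
im=o['im'].astype(int);m=(im[...,0]>130)&(im[...,1]<70)&(abs(H[...,1])<20)&(abs(H[...,0])<70)&(H[...,2]>100);print(np.percentile(H[m],[5,50,95],axis=0).round(1))
E
```

```text
305.94117647058823 190.52941176470588 17
[[ 98.6  30.4 110.1]
 [100.6  32.5 109.8]
 [ 98.9  24.9 110.1]
 [100.6  27.6 109.3]
 [102.7  29.4 109.2]
 [105.8  29.6 110.8]
 [104.6  21.2 111.9]
 [106.1  24.  110.9]
 [106.1  29.6 107.2]
 [105.4  26.  105.5]
 [108.   27.  106.3]
 [110.1  28.8 106.2]
 [106.8  24.2 103.8]
 [110.2  23.7 105.9]
 [104.9  22.4 100.3]
 [107.9  22.8 101.6]
 [105.9  21.3  97.9]]
[[ 20.2 -13.  135.6]
 [ 26.5  -9.2 157. ]
 [ 31.2  16.  162.6]]
```

Call:
{"name": "step_arm", "arguments": {
  "deltas": [
    [[0.5,0,0.4,-4,0,0,0],[0.5,0,0,-4,0,0,0],[0.5,0,0,-4,0,0,0],[0.5,0,0,0,0,0,0]]
  ]
}}

```text
clock: 4.82
eef_pos: [405.5, 37.0, 80.4]
tool_rot: [-3.14, -0.001, 2.685]
force: [-1.9, -2.4, 5.0]
width: 58.4
```

Call:
{"name": "step_arm", "arguments": {
  "deltas": [
    [[0.5,0,0,-4,0,0,0],[0.5,0,0,-4,0,0,0],[0.5,0,0,-4,0,0,0],[0.5,0,0,0,0,0,0]]
  ]
}}

```text
clock: 5.15
eef_pos: [405.2, 37.1, 68.4]
tool_rot: [-3.14, -0.002, 2.685]
force: [-2.2, -1.9, 4.7]
width: 58.8
```

```bash
python3 v.py e
```

```text
5.25 [405.2  37.1  68.7] [106.8   1.3  68.7] [-3.140e+00 -2.000e-03  2.685e+00] [-2.4 -2.4  4.7] 58.41761034651368
```

View pics/e_z.png

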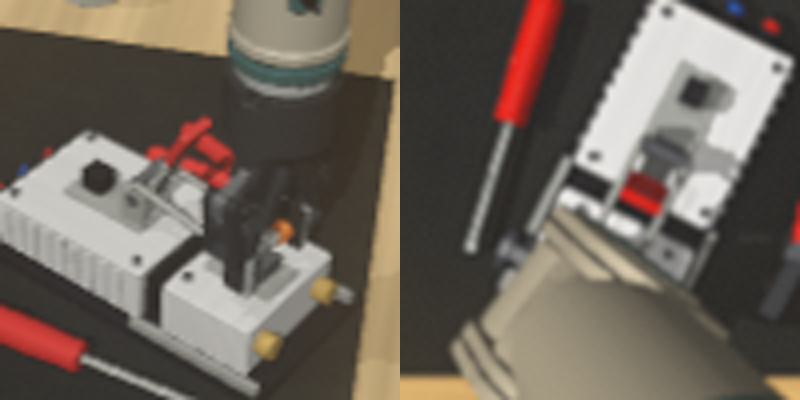

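Call:
{"name": "step_arm", "arguments": {
  "deltas": [
    [[0.5,2.7,-1.3,0,0,0,0],[0.5,2.7,-1.3,0,0,0,0],[0.5,2.7,-1.3,0,0,0,0],[0.5,0,0,0,0,0,0]]
  ]
}}

```text
clock: 5.58
eef_pos: [412.5, 33.4, 68.7]
tool_rot: [-3.14, -0.003, 2.685]
force: [-4.9, -1.5, 4.0]
width: 58.4
```

Call:
{"name": "step_arm", "arguments": {
  "deltas": [
    [[0.5,1.8,-0.9,0,0,0,0],[0.5,0,0,0,0,0,0]]
  ]
}}

```text
clock: 5.75
eef_pos: [414.2, 32.5, 68.7]
tool_rot: [-3.14, -0.003, 2.685]
force: [-6.2, -0.1, 4.4]
width: 58.3
```

Call:
{"name": "step_arm", "arguments": {
  "deltas": [
    [[0.5,1.8,-0.9,0,0,0,0],[0.5,0,0,0,0,0,0]]
  ]
}}

```text
clock: 5.92
eef_pos: [415.1, 32.0, 68.6]
tool_rot: [-3.14, -0.004, 2.686]
force: [-7.5, 0.7, 5.4]
width: 58.6
```

Call:
{"name": "step_arm", "arguments": {
  "deltas": [
    [[0.5,1.8,-0.9,0,0,0,0],[0.5,0,0,0,0,0,0]]
  ]
}}

```text
clock: 6.08
eef_pos: [415.9, 31.6, 68.6]
tool_rot: [-3.14, -0.006, 2.686]
force: [-9.4, 3.5, 6.5]
width: 58.5
```

Call:
{"name": "step_arm", "arguments": {
  "deltas": [
    [[0.5,1.8,-0.9,0,0,0,0],[0.5,0,0,0,0,0,0]]
  ]
}}

```text
clock: 6.25
eef_pos: [416.5, 31.2, 68.5]
tool_rot: [-3.139, -0.007, 2.687]
force: [-11.8, 3.7, 8.5]
width: 58.3
```

```bash
python3 v.py f
```

```text
6.35 [416.5  31.2  68.5] [94.   1.6 68.5] [-3.139 -0.007  2.687] [-12.6   4.8   8.2] 58.45237625230223
```

View pics/f_z.png

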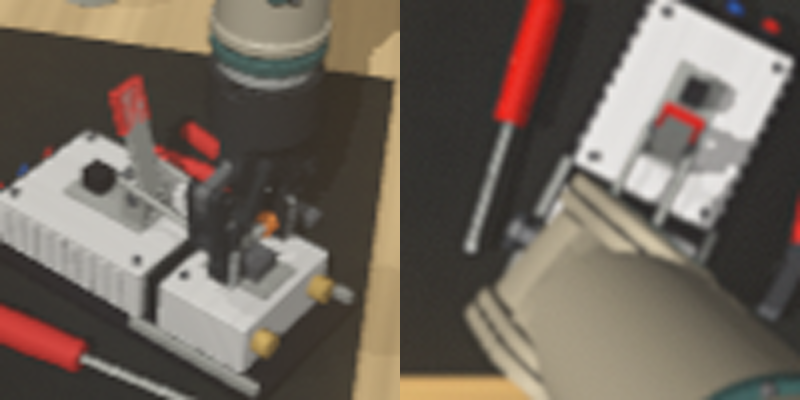

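The side crop shows the bar drawn behind the keeper, the cap pulled in by about 1 px and the lever leaning back. I'll check that the bar really sits under the beak.

```bash
cat > m.py <<'E'
import sys
from h import *
for n in('side','top'):
    o=np.load(f'{sys.argv[1]}_{n}.npz');h=cv2.cvtColor(o['im'],cv2.COLOR_RGB2HSV);H=toH(cloud(n,o['d']))
    m=(h[...,0]>6)&(h[...,0]<20)&(h[...,1]>150)&(h[...,2]>100)&(abs(H[...,1])<45)&(H[...,2]>62)&(H[...,0]>65)&(H[...,0]<125)
    k,l,st,ce=cv2.connectedComponentsWithStats(m.astype(np.uint8))
    for i in range(1,k): q=H[l==i];print(n,'disc',ce[i].round(1),st[i,4],np.median(q,0).round(1),q.min(0).round(1),q.max(0).round(1))
    im=o['im'].astype(int);m=(im[...,0]>130)&(im[...,1]<70)&(abs(H[...,1])<22)&(abs(H[...,0]+10)<100)&(H[...,2]>75);print(n,'lever',m.sum(),np.percentile(H[m],[5,50,95],axis=0).round(1).tolist() if m.any() else '')
    # cap top far edge, gold knobs
    m=(h[...,0]>12)&(h[...,0]<26)&(h[...,1]>90)&(h[...,2]>100)&(H[...,2]>10)&(H[...,2]<60)&(H[...,0]>110)&(H[...,0]<175)&(abs(H[...,1])<60)
    print(n,'gold',m.sum(),np.median(H[m],0).round(1))
E
for t in a e f; do echo $t; python3 m.py $t; done
```

```text
a
side disc [302.1 175.4] 23 [ 87.9  25.6 152.3] [ 79.3  21.3 141.4] [ 94.2  34.1 156.2]
side disc [290.7 184.9] 31 [ 86.4 -25.5 149.7] [ 76.3 -28.7 140. ] [ 93.  -18.6 156.4]
side lever 37 [[10.4, -12.6, 139.5], [14.1, -9.7, 162.9], [17.6, 15.1, 166.0]]
side gold 66 [139.8   0.5  40. ]
top disc [233.8 225.4] 12 [ 83.  -23.9 154.2] [ 78.4 -27.3 152.8] [ 87.7 -20.4 155.2]
top disc [250.5 233.7] 13 [ 82.9  24.7 154.1] [ 77.4  21.4 146. ] [ 88.7  27.3 156.8]
top lever 24 [[7.5, -10.7, 151.7], [10.3, 1.3, 163.8], [12.7, 13.1, 167.4]]
top gold 45 [137.9  28.7  41.6]
e
side disc [305.6 196.5] 13 [105.5  27.5  85.1] [98.7 22.  80.6] [110.6  31.2  89. ]
side lever 33 [[28.8, -12.0, 128.5], [40.6, -6.4, 149.1], [46.2, 12.7, 156.6]]
side gold 65 [139.4 -28.2  39.4]
top lever 42 [[35.5, -11.0, 151.1], [39.1, -2.2, 155.8], [43.7, 12.2, 1068.3]]
top gold 0 [nan nan nan]
f
side disc [302.1 194.9] 14 [94.1 27.  84.1] [86.7 20.7 76.7] [98.4 34.  87.2]
side lever 40 [[-21.4, -13.1, 138.0], [-16.0, -9.0, 154.3], [-9.7, 16.3, 164.8]]
side gold 65 [135.6 -26.4  40.3]
top lever 27 [[-23.3, -10.8, 147.3], [-19.9, 0.8, 162.9], [-12.0, 13.8, 166.6]]
top gold 0 [nan nan nan]
  return _methods._mean(a, axis=axis, dtype=dtype,
  ret = um.true_divide(
  return _methods._mean(a, axis=axis, dtype=dtype,
  ret = um.true_divide(
```

Call:
{"name": "step_arm", "arguments": {
  "deltas": [
    [[0.5,-1.8,0.9,0,0,0,0],[0.5,0,0,0,0,0,0],[1,0,0,0,0,0,0],[1,0,0,0,0,0,0],[1,0,0,0,0,0,0],[1,0,0,0,0,0,0],[1,0,0,0,0,0,0]]
  ]
}}

```text
clock: 6.93
eef_pos: [420.3, 30.9, 68.8]
tool_rot: [3.141, 0.001, 2.686]
force: [0.4, -0.1, 0.1]
width: 85.5
```

Call:
{"name": "step_arm", "arguments": {
  "deltas": [
    [[1,0,0,20,0,0,0],[1,0,0,40,0,0,0],[1,0,0,40,0,0,0],[1,0,0,40,0,0,0],[1,-10,0,30,0,0,0],[0,-40,0,0,0,0,0],[0,0,0,0,0,0,0],[0,0,0,0,0,0,0]]
  ]
}}

```text
clock: 7.6
eef_pos: [367.7, 29.8, 239.0]
tool_rot: [-3.139, 0.001, 2.686]
force: [1.1, 0.4, -0.3]
width: 51.4
```

```bash
python3 v.py g; python3 m.py g 2>/dev/null
```

```text
7.7 [370.2  30.6 238.9] [135.3  22.6 238.9] [3.141e+00 1.000e-03 2.686e+00] [ 1.1  0.3 -0.1] 36.12331483316001
side disc [302.3 194.6] 16 [94.8 27.1 85.4] [88.4 23.  80. ] [100.6  34.5  88.7]
side disc [291.3 204.4] 23 [ 92.5 -25.2  82.4] [ 84.8 -28.8  72.9] [ 99.8 -18.5  88.6]
side lever 51 [[-14.6, -12.1, 138.6], [-8.8, -3.7, 156.9], [-5.9, 13.8, 166.0]]
side gold 70 [137.8 -27.7  39.8]
top disc [233.9 226.7] 9 [ 88.7 -23.6  86.5] [ 85.1 -26.1  84.1] [ 93.7 -19.9  88.1]
top disc [249.4 234.5] 11 [90.  25.  86.1] [83.8 22.4 84.5] [95.  28.6 89.5]
top lever 29 [[-16.3, -10.8, 155.7], [-12.8, -1.6, 164.8], [-7.7, 13.0, 168.4]]
top gold 21 [136.  -37.3  41.5]
```

View pics/g_z.png

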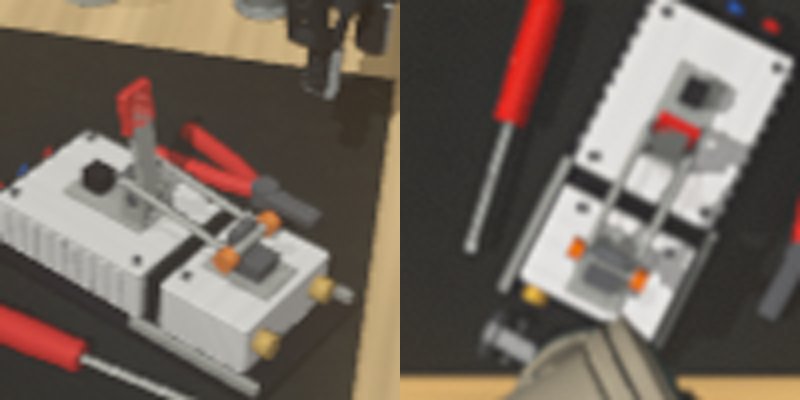

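Call:
{"name": "step_arm", "arguments": {
  "deltas": [
    [[0,34,-9,0,0,0,0],[0,34,-9,-10,0,0,0],[0,34,-9,-30,0,0,0],[0,0,0,-25,0,0,0],[0,0,0,-18,0,0,0],[0,0,0,0,0,0,0],[0,0,0,0,0,0,0]]
  ]
}}

```text
clock: 8.28
eef_pos: [468.2, 5.0, 157.7]
tool_rot: [-3.141, -0.003, 2.687]
force: [0.1, -0.3, 0.8]
width: 0.1
```

```bash
python3 v.py i
```

```text
8.3833 [469.2   5.1 159.4] [ 35.2   1.7 159.4] [3.141e+00 1.000e-03 2.686e+00] [0.4 0.5 0.7] -0.21917275427419072
```

View pics/i_z.png

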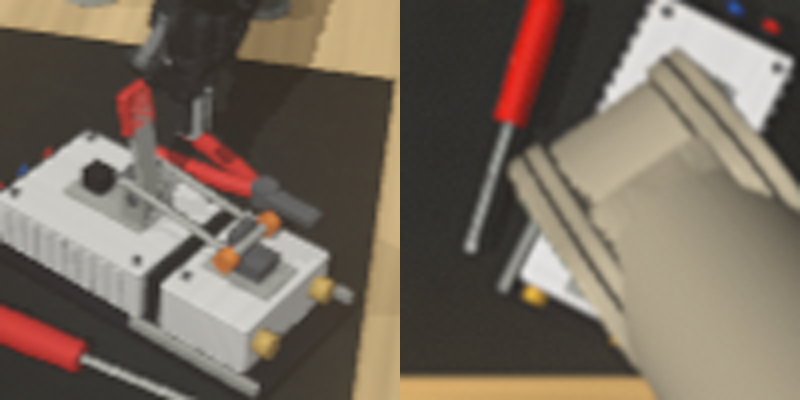

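The side crop shows the closed fingertips at (200,130), on the cap side of the red grip at (133,105). Now I'll push.

Call:
{"name": "step_arm", "arguments": {
  "deltas": [
    [[0,9,-4.4,0,0,0,0],[0,9,-4.4,0,0,0,0],[0,8,-4.4,0,0,0,0],[0,6.4,-3.1,-1,0,0,0],[0,6.4,-3.1,-1.5,0,0,0],[0,6,-3,-2.4,0,0,0],[0,6,-3,-2.8,0,0,0],[0,0,0,0,0,0,0]]
  ]
}}

```text
clock: 9.05
eef_pos: [520.4, -21.5, 150.7]
tool_rot: [3.141, 0.0, 2.685]
force: [-0.3, 1.2, 3.2]
width: 0.1
```

```bash
python3 v.py j; python3 m.py j 2>/dev/null|grep -v disc
```

```text
9.15 [519.4 -21.  150.8] [-21.3   3.  150.8] [ 3.141 -0.     2.686] [-0.9  1.3  2.3] -0.18866451368174358
side lever 47 [[-40.8, -12.0, 133.1], [-32.8, -6.8, 143.3], [-24.2, 2.7, 155.9]]
side gold 67 [133.4 -28.3  39.6]
top lever 1 [[39.1, -10.1, 1068.3], [39.1, -10.1, 1068.3], [39.1, -10.1, 1068.3]]
top gold 45 [132.4  29.1  42.3]
```

View pics/j_z.png

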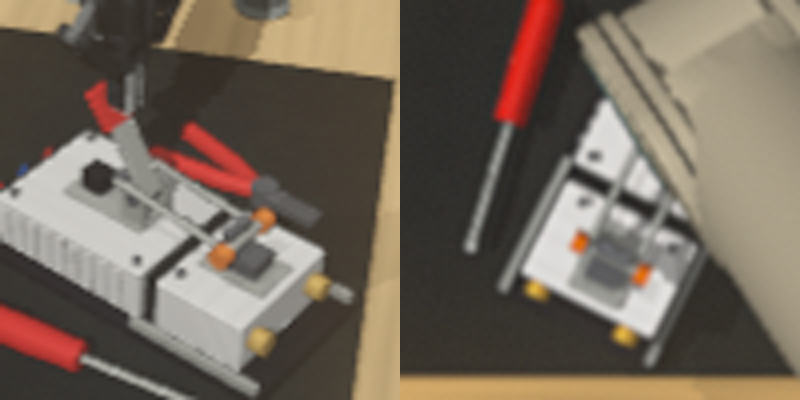

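Call:
{"name": "step_arm", "arguments": {
  "deltas": [
    [[0,5.8,-2,-3.8,0,0,0],[0,5.8,-2,-4.2,0,0,0],[0,5,-2,-4.9,0,0,0],[0,4.6,-2.3,-5.3,0,0,0],[0,3.9,-1.9,-5.8,0,0,0],[0,3.5,-1.7,-6.2,0,0,0]]
  ]
}}

```text
clock: 9.65
eef_pos: [547.8, -33.7, 120.4]
tool_rot: [-3.14, 0.0, 2.685]
force: [-0.9, -2.7, 2.3]
width: -0.0
```

Call:
{"name": "step_arm", "arguments": {
  "deltas": [
    [[0,2.7,-1.3,-6.5,0,0,0],[0,2.4,-1.2,-6.8,0,0,0],[0,1.5,-0.8,-7,0,0,0],[0,1,-0.4,-7,0,0,0],[0,0,0,0,0,0,0]]
  ]
}}

```text
clock: 10.07
eef_pos: [555.6, -35.9, 94.0]
tool_rot: [-3.141, 0.0, 2.686]
force: [-1.7, -0.3, 6.9]
width: -0.1
```

```bash
python3 v.py k; python3 m.py k 2>/dev/null|grep -v disc
```

```text
10.1667 [555.6 -35.9  94. ] [-60.4   0.4  94. ] [3.141e+00 1.000e-03 2.686e+00] [-2.4 -0.5  9. ] -0.10640964791091419
side lever 12 [[-82.1, -12.3, 82.0], [-73.8, -10.3, 85.7], [-58.8, -7.9, 88.6]]
side gold 67 [131.1 -27.4  40.7]
top lever 0 
top gold 39 [128.7 -28.2  41.2]
```

View pics/k_z.png

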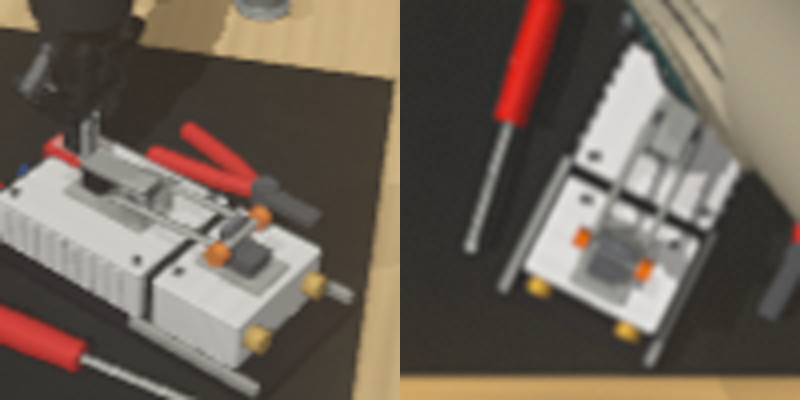

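The side crop shows the lever lying down at (75,150) and the cap drawn in. I'll press slightly further, then retreat.

Call:
{"name": "step_arm", "arguments": {
  "deltas": [
    [[0,0,0,-1.5,0,0,0],[0,0,0,-1.5,0,0,0],[0,0,0,0,0,0,0]]
  ]
}}

```text
clock: 10.42
eef_pos: [555.7, -35.8, 93.7]
tool_rot: [-3.141, 0.002, 2.687]
force: [-8.5, -1.4, 32.6]
width: 0.1
```

Call:
{"name": "step_arm", "arguments": {
  "deltas": [
    [[0,0,0,4,0,0,0],[0,0,0,10,0,0,0],[0,0,0,30,0,0,0],[0,0,0,40,0,0,0],[0,-20,0,40,0,0,0],[0,-40,-10,20,0,0,0],[0,-40,-30,0,0,0,0],[0,-40,-40,0,0,0,0],[0,-20,-40,0,0,0,0],[0,0,-40,0,0,0,0]]
  ]
}}

```text
clock: 11.25
eef_pos: [414.3, -177.3, 230.0]
tool_rot: [-3.139, -0.004, 2.689]
force: [0.8, 1.0, -0.4]
width: -0.2
```

Call:
{"name": "step_arm", "arguments": {
  "deltas": [
    [[0,0,-40,0,0,0,0],[0,0,-40,0,0,0,0],[0,0,-40,0,0,0,0],[0,0,0,0,0,0,0],[0,0,0,0,0,0,0]]
  ]
}}

```text
clock: 11.67
eef_pos: [418.4, -299.4, 229.3]
tool_rot: [3.141, -0.0, 2.681]
force: [0.3, 1.4, 0.1]
width: -0.1
```

```bash
python3 v.py l; python3 m.py l 2>/dev/null
```

```text
11.7667 [ 419.1 -296.   229.8] [-52.7 294.1 229.8] [ 3.140e+00 -1.000e-03  2.687e+00] [ 0.6  0.5 -0.1] 0.0956034644894405
side disc [299.9 193.5] 15 [87.6 27.3 86.9] [78.8 21.6 81.4] [91.4 30.6 90.4]
side disc [288.9 203.1] 24 [ 85.1 -25.9  84.5] [ 76.6 -28.1  75.3] [ 91.9 -19.2  89. ]
side lever 10 [[-82.2, -11.6, 82.2], [-73.5, -10.7, 85.5], [-56.8, -8.3, 87.6]]
side gold 66 [131.  -28.4  40.8]
top disc [235.1 224.1] 8 [ 81.9 -23.   87.4] [ 77.6 -26.1  85.3] [ 85.  -19.9  89.2]
top disc [250.3 231.8] 12 [81.8 24.4 86.8] [76.3 21.3 79. ] [87.7 27.5 91. ]
top lever 42 [[-84.1, -10.1, 83.0], [-71.8, -0.0, 86.3], [-58.7, 14.5, 89.6]]
top gold 43 [128.6 -28.2  41.1]
```

View pics/l_z.png

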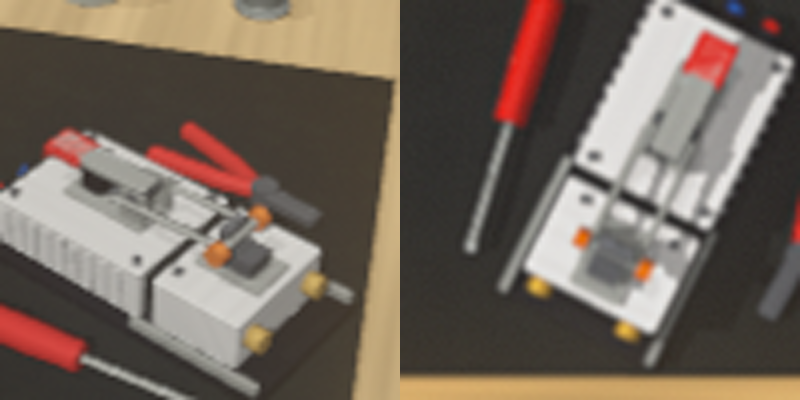

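View pics/l_top.png

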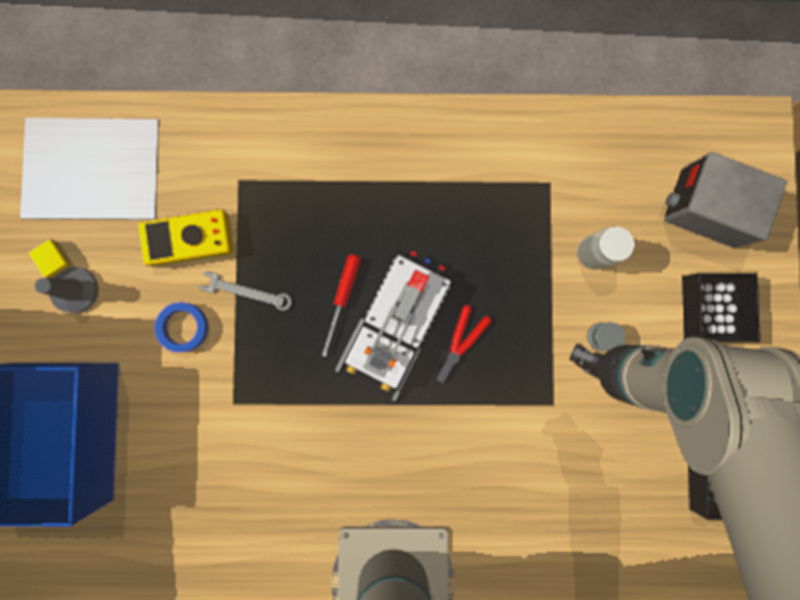

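```bash
python3 -c "
from cell import ctrl
print(ctrl.finish_job())"
```

```text
the job is handed in; nothing more can be done
None
```

The housing is latched and the job is handed in, after about 12 s of the 51 s allowed. I carried the loop over the keeper's beak, lowered it behind and drew it back until it caught. I then let go and pushed the red lever flat with the closed fingers.

**Lever:** it stays flat with the robot well clear. Its outer face measures about 86 mm up, which is the flat position.

**Loop and cap:** the bar sits behind the keeper at about 79 mm height. The cap is drawn in about 9 mm. You gave nominal figures of 90.5 mm at rest and about 78 mm latched, so that is less than the nominal 12.5 mm. I put the difference down to the keeper's adjustment and a few mm of camera error, but did not check it further.

**Force:** the highest reading I saw was about 33 N, through the fingertips on the last press. I only had readings at the end of each move.

**Surroundings:** in the last top view, the tools and parts looked unmoved when compared by eye with the first picture.

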